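# Sort the parts of a dismantled beam path into their trays

### The job

Clear the parts of the dismantled beam path into their trays: both steel posts into the round tray, both lens mounts into the long tray, and the mirror mount into the square tray. Set each one down standing upright flat on the tray floor, without dropping it, and leave them all standing there; do not disturb the laser or the iris.

Things in the scene. Friction and masses are not known exactly. Their poses are not given: they have to be found in the camera images.
- post_a_mid (a point): One steel pedestal post (both alike), standing: plain bright cylinder 25 mm across, 65 mm tall over all, with a round foot 34 mm across and 6 mm thick. This point is on its axis, half-way up (32.5 mm above the underside); z up along it. About 0.25 kg. Grip across the cylinder in its upper half, about 48 mm above the underside
- post_b_mid (a point): The other steel pedestal post (both alike), standing: plain bright cylinder 25 mm across, 65 mm tall over all, with a round foot 34 mm across and 6 mm thick. This point is on its axis, half-way up (32.5 mm above the underside); z up along it. About 0.25 kg. Grip across the cylinder in its upper half, about 48 mm above the underside
- lens_a_mid (a point): One lens mount (both alike), standing: upright black ring 52 mm across, 14 mm thick along x, with a clear lens; foot 34 (x) by 42 (y) by 10 mm; on the ring a black block 14 (x) by 20 (y) mm, its top 78 mm above the underside. This point: centre line, half-way up (39 mm above the underside); x is the lens axis, z up. 0.13 kg. Grip along x on the top block, about 68 mm above the underside
- lens_b_mid (a point): The other lens mount (both alike), standing: upright black ring 52 mm across, 14 mm thick along x, with a clear lens; foot 34 (x) by 42 (y) by 10 mm; on the ring a black block 14 (x) by 20 (y) mm, its top 78 mm above the underside. This point: centre line, half-way up (39 mm above the underside); x is the lens axis, z up. 0.13 kg. Grip along x on the top block, about 68 mm above the underside
- mirror_mid (a point): Mirror mount, standing: twin black square plates, together 27 mm thick along x, 44 mm wide along y, 16 to 62 mm above the underside; round mirror on the -x face, two steel knobs out to 29 mm at +x; foot 40 by 40 by 10 mm. This point: centre line, half-way up (31 mm above the underside); x is the mirror axis, z up. 0.18 kg. Grip the 44 mm width (along y), about 48 mm above the underside
- round_tray: Round white plastic tray for the posts, fixed: 160 mm outside diameter, 152 mm inside, rim 18 mm above the table, floor 4 mm thick. Origin at the centre of its underside, on the table
- long_tray: Long white plastic tray for the lens mounts, fixed: outside 88 mm (x) by 198 mm (y, the long way), walls 4 mm thick and 18 mm high, floor 4 mm thick. Origin at the centre of its underside, on the table
- square_tray: Square white plastic tray for the mirror mount, fixed: outside 124 by 124 mm, walls 4 mm thick and 18 mm high, floor 4 mm thick. Origin at the centre of its underside, on the table
- laser: Bystander, leave alone: black tube 44 mm in diameter, 110 mm long along y, on a post and a 60 mm square foot, about 82 mm tall. Origin at the centre of its underside
- iris: Bystander, leave alone: small grey disc 36 mm in diameter on a thin post and a 50 mm square foot, about 80 mm tall. Origin at the centre of its underside

How it is judged:
By the outcome, as a careful person would: the job done as asked, in the order asked, and still so for the second after the job is handed in, with the robot touching nothing.
It also fails if it takes over 136 s, if anything falls off the work surface, if the arm or the gripper's body presses on something with over 40 N, if the wrist force passes 120 N, or if a joint passes its speed limit or range.

### The arm

A 7-joint arm with a two-finger parallel gripper is mounted at the origin on the work surface. World frame = base frame: x ahead of the robot, y to its left, z up, the work surface at z = 0. Lengths are in m, angles in rad, forces in N, time in s.
With the tool pointing down it reaches from about 0.425 to 0.95 m from the base axis. Payload 4.7 kg.
Tool frame: the origin (TCP) lies on the centre line of the jaws, within the pads' length; the fingertips stand robot.nose_length ahead of it and the grasp point (between the pads) lies 8 mm behind it (robot.nose_length is the distance from the TCP to the fingertips, in m); z points along the fingers, x is the direction in which the jaws open and shut, and the axes are right-handed (so a half turn about z gives the same grasp; the last joint's range is limited). The gripper opens to 85 mm and grips with 20 to 120 N. Pads are 22 mm wide; open, the fingers measure 114 mm over their backs; the gripper's body (76 mm by 85 mm) begins 54 mm behind the grasp point. The pads swing forward as they close: fully open they stand 13 mm farther back than shut.
Start: joints at [-1.306, 0.469, -0.049, 1.532, 0.024, 1.141, -0.082], TCP at [0.195, 0.646, 0.242] pointing down, gripper open.
Joint ranges: [-2.59, 2.59], [-0.33, 1.99], [-1.39, 1.29], [0.1, 2.45], [-1.04, 4.18], [0.21, 1.99], [-2.66, 2.66]. Speed limits (rad/s): [2.57, 2.57, 3.14, 3.14, 3.14, 3.14, 3.14].

### API

Orientations are given as [roll, pitch, yaw] about the fixed x, y, z axes, in that order (R = Rz(yaw) Ry(pitch) Rx(roll)).
In Python, from plant import robot gives the robot as it stands. Calls block until the motion is done:
- robot.goto(position, orientation): joint-space move of the TCP to a pose.
- robot.move_straight(position, vel=0.15, attitude=None, contact_N=None): straight line of the TCP; attitude=None keeps the orientation; vel is the mean speed in m/s. With contact_N (N) it stops when the force on the tool has changed by that much, and returns True; else False.
- robot.move_joints(angles): joint-space move.
- robot.grip(opening, strength=None): opening from 0.0 (shut) to 1.0 (fully open); strength is the grip in N (None keeps the last); returns when the fingers have stopped.
- robot.sleep(seconds).
- robot.inverse_kinematics(position, orientation): joint angles nearest the present ones, or None.
- robot.sense(): the state.
- robot.grab_frame(name): name is "side" or "top"; returns a dict with "image" (400x640x3 uint8, red, green, blue), "range_z" (400x640 float32, m along the optical axis (not along the pixel's ray), 0 where there is no reading), "fx", "fy", "cx", "cy" (pixels), "R" (3x3) and "t" (3): a world point X has camera coordinates R X + t. Camera axes: x right, y down, z forward; pixel columns grow to the right and rows downward; lengths in m; the calibration is good to about 2 mm. A picture is of the moment at which its call begins.
A pose or a line that the arm cannot do raises robot.IKError and nothing moves.
- robot.close_job(): hands the job in, once; it reports no verdict.
The state is a dict: "t": time; "joint_pos": joint angles; "joint_velocities": joint speeds; "effort": joint torques, N m; "tcp_pos": TCP position; "tcp_rot": TCP orientation; "wrist_force": force on the tool from outside, world axes, zero at the start; "torque": the same for the moment, N m; "opening": opening from 0.0 (shut) to 1.0 (fully open).
Only numpy, scipy, OpenCV 4.12 (cv2) and the standard library are available. Lean on these libraries where they do the work, as an engineer would, in place of code of your own. Each camera call takes 0.05 s, during which the arm holds its last target. There are 200 camera calls.

## Working session

There is one attempt and no reset: what is moved stays moved. The work goes in short steps, each a Python script; the robot and the scene stay as the last script left them, time stands still between calls to the robot, and variables do not carry over. Pictures are saved under pics/ and viewed, about 12 in all and at most 16, crops included, and the job is handed in when it is done.

```bash
ls; mkdir -p pics
python3 - <<'E'
from plant import robot
import cv2,numpy as np
s=robot.sense();print(s['t'],s['tcp_pos'],s['tcp_rot'],s['opening'],robot.nose_length)
for n in("side","top"):
    f=robot.grab_frame(n);np.savez(f"f0_{n}.npz",**f)
    cv2.imwrite(f"pics/0_{n}.png",f["image"][:,:,::-1])
    R,t=f["R"],f["t"];print(n,f["fx"],f["cx"],f["cy"],-R.T@t,R[2],(f["range_z"]>0).mean())
E
```

```text
pics
0.0 [0.19530777 0.64552226 0.24125809] [3.14151389e+00 2.01102028e-03 1.27700898e+00] 0.9969207778863285 0.011
side 390.3984653584472 315.2631749482135 197.58432003617943 [ 0.14307528 -0.69165262  0.49912465] [ 0.46759714  0.75521191 -0.45935595] 0.9959375
top 461.7942605658461 323.6671930197137 195.1304464364533 [3.98973786e-01 1.04151253e-03 1.19946994e+00] [ 0.15036254 -0.00275143 -0.9886271 ] 0.9959296875
```

View pics/0_top.png

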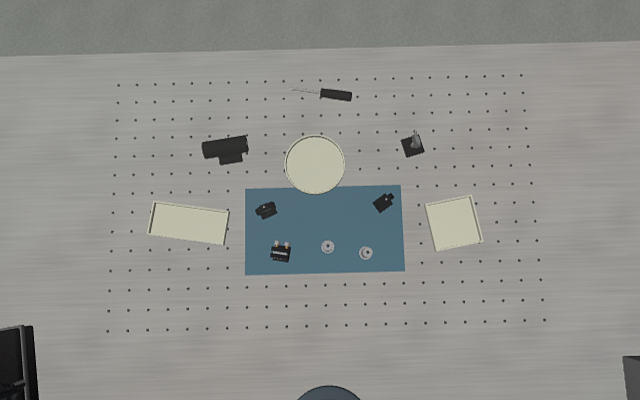

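View pics/0_side.png

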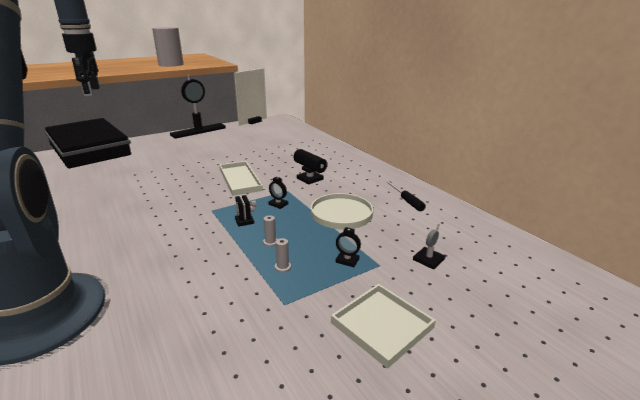

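The top view shows a blue mat (cols 245–405, rows 185–275). On it are:
- lens mounts at about (266,210) and (384,203)
- the mirror mount at (281,252), knobs toward the top of the image
- posts at (328,246) and (366,252)

The trays are at (188,223) long, (315,165) round and (454,223) square. The side view agrees. Next I'll measure from both views.

```bash
cat > vis.py <<'E'
import numpy as np,cv2
def cloud(f):
    z=f["range_z"];v,u=np.mgrid[:z.shape[0],:z.shape[1]]
    P=np.stack([(u-f["cx"])/f["fx"]*z,(v-f["cy"])/f["fy"]*z,z],-1)
    return (P-f["t"])@f["R"]
def ray(f,px,h):
    px=np.atleast_2d(px).astype(float)
    d=np.c_[(px[:,0]-f["cx"])/f["fx"],(px[:,1]-f["cy"])/f["fy"],np.ones(len(px))]@f["R"]
    c=-f["R"].T@f["t"];return c+d*((h-c[2])/d[:,2])[:,None]
E
python3 - <<'E'
import numpy as np,cv2
from vis import *
np.set_printoptions(precision=4,suppress=True)
F={n:dict(np.load(f"f0_{n}.npz")) for n in("top","side")}
for n,f in F.items():
    W=cloud(f);ok=f["range_z"]>0
    tb=ok&(abs(W[...,2])<.02)&(W[...,0]>.35)&(W[...,0]<.8)&(abs(W[...,1])<.3)
    print(n,"table z pct",np.percentile(W[tb][:,2],[5,25,50,75,95]))
    m=(ok&(W[...,2]>.022)&(W[...,2]<.12)&(W[...,0]>.3)&(W[...,0]<.9)&(abs(W[...,1])<.5)).astype(np.uint8)
    k,L,st,c=cv2.connectedComponentsWithStats(m)
    for i in range(1,k):
        if st[i,4]<15: continue
        p=W[L==i];hi=p[p[:,2]>np.percentile(p[:,2],98)-.012]
        print(n,st[i],"med",np.median(p,0),"top",hi.mean(0),"zmax",np.percentile(p[:,2],[50,90,97]),"ext",np.ptp(hi,axis=0))
    # trays: cream colour
    hsv=cv2.cvtColor(f["image"],cv2.COLOR_RGB2HSV)
    b=f["image"].astype(int);m=((b[...,0]-b[...,2]>12)&(b[...,0]>150)&(abs(W[...,2])<.05)&(W[...,0]<.9)).astype(np.uint8)
    cs,_=cv2.findContours(m,cv2.RETR_EXTERNAL,2)
    for q in cs:
        if cv2.contourArea(q)<300: continue
        g=ray(f,q[:,0,:]+0.,.018)[:,:2].astype(np.float32);r=cv2.minAreaRect(g)
        mm=np.zeros_like(m);cv2.drawContours(mm,[q],-1,1,-1);fl=W[(cv2.erode(mm,np.ones((9,9)))>0)&ok]
        print(n,"tray",np.array(r[0]),np.array(r[1]),r[2],"floor z",np.median(fl[:,2]))
im=F["top"]["image"][175:285,238:412];cv2.imwrite("pics/1_crop.png",cv2.resize(im,None,fx=4.5,fy=4.5,interpolation=cv2.INTER_CUBIC)[:,:,::-1])
E
```

```text
top table z pct [-0.0036 -0.0012  0.0005  0.0024  0.0064]
top [320  89  32  10 160] med [ 0.8509 -0.0434  0.0244] top [ 0.8509 -0.0431  0.0249] zmax [0.0244 0.0276 0.0288] ext [0.0283 0.0826 0.0087]
top [411 131  10  18 107] med [ 0.705  -0.238   0.0656] top [ 0.7068 -0.2399  0.0696] zmax [0.0656 0.0724 0.0742] ext [0.0331 0.0161 0.0167]
top [202 135  46  24 801] med [0.6969 0.2428 0.0774] top [0.7005 0.2444 0.0788] zmax [0.0774 0.0823 0.0836] ext [0.0522 0.1106 0.0157]
top [375 194  19  16 126] med [ 0.5531 -0.1497  0.0661] top [ 0.5552 -0.1533  0.0783] zmax [0.0661 0.0799 0.0812] ext [0.0199 0.021  0.0141]
top [255 202  21  14 164] med [0.5431 0.1453 0.0637] top [0.5438 0.146  0.0764] zmax [0.0637 0.0777 0.0797] ext [0.0167 0.0219 0.0141]
top [270 241  21  19 266] med [0.4345 0.1088 0.06  ] top [0.4339 0.1084 0.0607] zmax [0.06  0.064 0.065] ext [0.0418 0.0469 0.014 ]
top [323 241  10  11  86] med [ 0.4456 -0.0073  0.0645] top [ 0.4465 -0.008   0.0648] zmax [0.0645 0.0678 0.0685] ext [0.0222 0.0222 0.0121]
top [361 248  12  10  93] med [ 0.4274 -0.102   0.0644] top [ 0.4278 -0.1039
[... 899 characters left out ...]
 0.0628 0.0634] ext [0.0431 0.0516 0.0132]
side [264 215  12  23 240] med [ 0.4431 -0.0171  0.0487] top [ 0.4448 -0.0128  0.0632] zmax [0.0487 0.0662 0.0668] ext [0.0229 0.0238 0.0127]
side [426 224  14  30 223] med [ 0.7027 -0.2444  0.0569] top [ 0.7077 -0.2419  0.0709] zmax [0.0569 0.0721 0.0755] ext [0.0355 0.014  0.0153]
side [336 227  25  28 511] med [ 0.5543 -0.1571  0.0499] top [ 0.5542 -0.1573  0.0743] zmax [0.0499 0.0737 0.0789] ext [0.0236 0.0247 0.0129]
side [276 238  13  25 289] med [ 0.4245 -0.113   0.0506] top [ 0.4261 -0.1086  0.0633] zmax [0.0506 0.0661 0.0667] ext [0.0231 0.0264 0.0132]
side tray [0.4187 0.1297] [1.5182 0.9165] 89.92327880859375 floor z 0.0009134505893457086
```

View pics/1_crop.png

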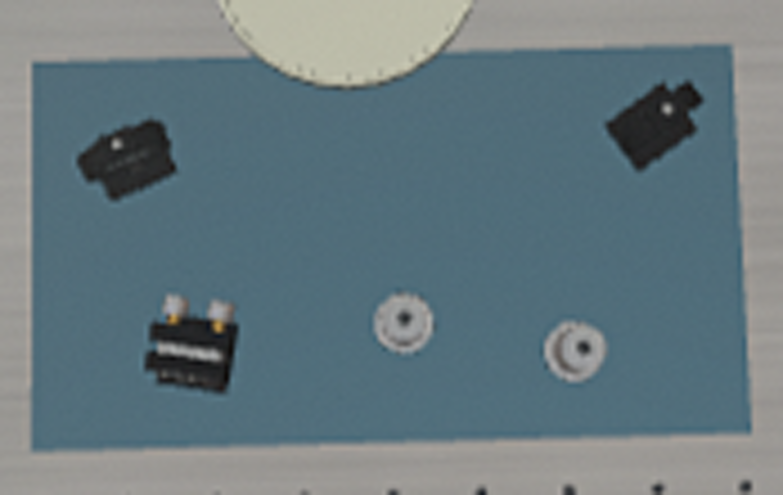

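Heights agree with the text in both views: posts 65–66 mm, lens 78–79, mirror 62–64, tray floors about 4. The tray sizes also match. I still need the yaws of the lens mounts and mirror, and tighter post centres.

Run:
```python
import numpy as np,cv2
from vis import *
np.set_printoptions(precision=4,suppress=True)
F={n:dict(np.load(f"f0_{n}.npz")) for n in("top","side")}
C={n:cloud(f) for n,f in F.items()}
for name,c in dict(lensA=(.544,.146),lensB=(.555,-.154),mirror=(.434,.106)).items():
    for n in("top","side"):
        W=C[n];d=np.hypot(W[...,0]-c[0],W[...,1]-c[1])
        dark=F[n]["image"].max(-1)<75
        for lo,hi in((.03,.09),(.056,.09)):
            m=(d<.045)&(W[...,2]>lo)&(W[...,2]<hi)
            if name=="mirror": m&=dark
            p=W[m][:,:2].astype(np.float32);w,v=np.linalg.eigh(np.cov(p.T));r=cv2.minAreaRect(p)
            print(name,n,lo,len(p),"mean",p.mean(0),"PCA long dir deg",np.degrees(np.arctan2(v[1,1],v[0,1]))%180,"sd",np.sqrt(w),"rect",np.array(r[0]),np.array(r[1]),r[2])
    # foot outline by rays: dark pixels of the top view, low points
    W=C["top"];d=np.hypot(W[...,0]-c[0],W[...,1]-c[1]);m=(d<.05)&(F["top"]["image"].max(-1)<75)&(W[...,2]<.02)
    v,u=np.nonzero(m);r=cv2.minAreaRect(ray(F["top"],np.c_[u,v],.01)[:,:2].astype(np.float32));print(name,"foot",len(u),r)
for name,c in dict(postA=(.446,-.009),postB=(.427,-.104)).items():
    for n in("top","side"):
        W=C[n];m=(np.hypot(W[...,0]-c[0],W[...,1]-c[1])<.03)&(W[...,2]>.02)&(W[...,2]<.058)
        p=W[m][:,:2]
        A=np.c_[2*p,np.ones(len(p))];s=np.linalg.lstsq(A,(p**2).sum(1),rcond=None)[0]
        mt=(np.hypot(W[...,0]-c[0],W[...,1]-c[1])<.03)&(W[...,2]>.061);q=W[mt]
        print(name,n,len(p),"circ",s[:2],np.sqrt(s[2]+s[:2]@s[:2]),"top",(q[:,:2].max(0)+q[:,:2].min(0))/2,np.ptp(q[:,:2],axis=0),q.mean(0))
```

```text
lensA top 0.03 141 mean [0.5434 0.1458] PCA long dir deg 114.43470609221741 sd [0.0043 0.0149] rect [0.5441 0.1465] [0.0144 0.0513] 23.09743309020996
lensA top 0.056 107 mean [0.5438 0.1459] PCA long dir deg 112.45464396639026 sd [0.0043 0.0126] rect [0.544  0.1468] [0.0143 0.0459] 23.06623077392578
lensA side 0.03 261 mean [0.5432 0.1425] PCA long dir deg 117.2100104581348 sd [0.0035 0.0144] rect [0.5433 0.1458] [0.0176 0.0534] 28.30994987487793
lensA side 0.056 111 mean [0.5441 0.1409] PCA long dir deg 119.70993027037558 sd [0.0042 0.0112] rect [0.5446 0.1434] [0.0176 0.0471] 28.30994987487793
lensA foot 82 ((0.5454795360565186, 0.14415928721427917), (0.03737292438745499, 0.040665194392204285), 13.319082260131836)
lensB top 0.03 120 mean [ 0.5529 -0.1502] PCA long dir deg 124.00299832804815 sd [0.0041 0.0142] rect [ 0.5552 -0.1534] [0.0139 0.0509] 33.596500396728516
lensB top 0.056 103 mean [ 0.5538 -0.1513] PCA long dir deg 123.53735234375645 sd [0.0042 0.0124] rect [ 0.5551 -0.1533] [0.0139 0.0471] 33.2280158996582
lensB side 0.03 446 mean [ 0.5543 -0.1573] PCA long dir deg 126.2
[... 874 characters left out ...]
g 80.40334499658954 sd [0.0085 0.0142] rect [0.4308 0.1101] [0.0478 0.0256] 81.77044677734375
mirror foot 51 ((0.4325332045555115, 0.10866919904947281), (0.03896386921405792, 0.03789518028497696), 79.13444519042969)
postA top 5 circ [ 0.4463 -0.0076] 0.012122528095591124 top [ 0.4468 -0.0082] [0.0222 0.0222] [ 0.4465 -0.0079  0.065 ]
postA side 167 circ [ 0.4466 -0.0092] 0.01135422216481287 top [ 0.4461 -0.0095] [0.0228 0.0238] [ 0.4455 -0.0113  0.0653]
postB top 13 circ [ 0.428  -0.1045] 0.01227775224299115 top [ 0.4274 -0.1052] [0.022  0.0223] [ 0.4276 -0.1045  0.0654]
postB side 192 circ [ 0.4283 -0.1054] 0.011608656512968718 top [ 0.4273 -0.1054] [0.0231 0.0264] [ 0.4271 -0.1072  0.0653]
```

```bash
cat > job.py <<'E'
import numpy as np,cv2
from plant import robot
HI=.21
def down(yaw): return [np.pi,0,yaw]
def best(p,yaw):
    c=[]
    for y in (yaw,yaw+np.pi,yaw-np.pi):
        q=robot.inverse_kinematics(p,down(y))
        if q is not None: c.append((np.abs(np.asarray(q)-robot.sense()["joint_pos"]).max(),(y+np.pi)%(2*np.pi)-np.pi))
    return min(c)[1]
def say(k):
    s=robot.sense();print(k,"t%.1f"%s["t"],np.round(s["tcp_pos"],4),"open %.3f"%s["opening"],"F",np.round(s["wrist_force"],1))
def pick(xy,yaw_deg,h,N):
    p=[*xy,HI];robot.goto(p,down(best(p,np.radians(yaw_deg))));robot.grip(1.0)
    z=h-.008
    print("contact on the way:",robot.move_straight([*xy,z],vel=.12,contact_N=8))
    say("at");robot.grip(0.0,N);say("gripped")
    robot.move_straight([*xy,HI],vel=.12);say("lifted");return z
def place(xy,yaw_deg,z):
    p=[*xy,HI];robot.goto(p,down(best(p,np.radians(yaw_deg))))
    robot.move_straight([*xy,z+.004+.015],vel=.12)
    hit=robot.move_straight([*xy,z+.004-.004],vel=.015,contact_N=3);say(f"set down hit={hit}")
    robot.grip(min(1,robot.sense()["opening"]+.3));robot.sleep(.2)
    robot.move_straight([*xy,HI],vel=.12);say("clear")
def shot(n,k,box=None,s=1):
    f=robot.grab_frame(n);im=f["image"]
    if box: im=im[box[1]:box[3],box[0]:box[2]]
    cv2.imwrite(f"pics/{k}.png",cv2.resize(im,None,fx=s,fy=s,interpolation=cv2.INTER_CUBIC)[:,:,::-1]);return f
E
python3 - <<'E'
from job import *
z=pick((.4464,-.0088),0,.048,50)
shot("side","2_held")
place((.664,.056),5,z)
E
```

```text
contact on the way: False
at t4.4 [ 0.4469 -0.0088  0.0405] open 0.999 F [ 0.2 -0.7  0.6]
gripped t5.0 [ 0.4466 -0.0087  0.0402] open 0.285 F [-1.3  0.8  2.5]
lifted t6.5 [ 0.4459 -0.0089  0.2094] open 0.278 F [ 0.4  0.3 -2.9]
set down hit=True t9.8 [0.6639 0.056  0.0443] open 0.280 F [ 0.7 -0.2  6.1]
clear t11.9 [0.6635 0.0561 0.2091] open 0.581 F [-0.2  0.2  0.4]
```

View pics/2_held.png

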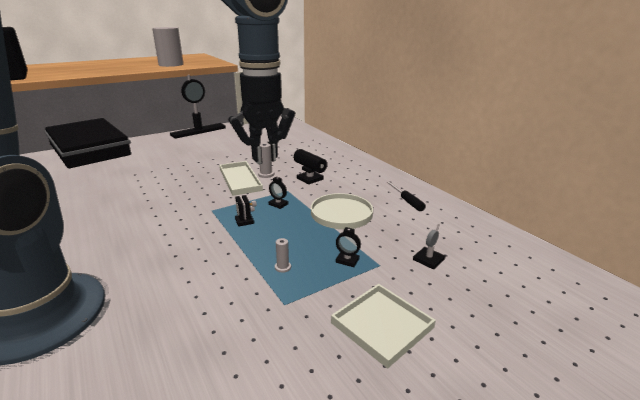

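The post is held upright at (265,160) in the side view, and it was set down exactly at floor height. Now post B and lens A.

Run:
```python
from job import *
z=pick((.4278,-.105),-14,.048,50); place((.664,-.014),0,z)
z=pick((.544,.146),24.5,.068,40); shot("side","3_lens")
place((.5248,.3969),-9.4,z)
shot("side","4_after")
```

```text
contact on the way: False
at t15.0 [ 0.4282 -0.1051  0.0405] open 0.999 F [-0.1  0.9  0.2]
gripped t15.6 [ 0.4281 -0.105   0.0402] open 0.283 F [0.7 0.1 2.3]
lifted t17.2 [ 0.4273 -0.1049  0.2095] open 0.278 F [ 0.5 -0.9 -2.6]
set down hit=True t20.5 [ 0.664  -0.014   0.0443] open 0.278 F [0.2 0.6 5.6]
clear t22.6 [ 0.6635 -0.0139  0.2091] open 0.577 F [-0.9  0.8 -1. ]
contact on the way: False
at t25.3 [0.5446 0.1461 0.0607] open 1.004 F [-0.   0.4  0.6]
gripped t25.9 [0.5441 0.146  0.0601] open 0.155 F [1.3 0.4 1.3]
lifted t27.3 [0.5435 0.1459 0.2092] open 0.154 F [ 0.8 -0.4 -1.5]
set down hit=True t30.5 [0.5249 0.3968 0.0641] open 0.156 F [0.7 0.7 4.4]
clear t32.5 [0.5243 0.3968 0.2091] open 0.455 F [-0.9  0.2  0.7]
```

View pics/3_lens.png

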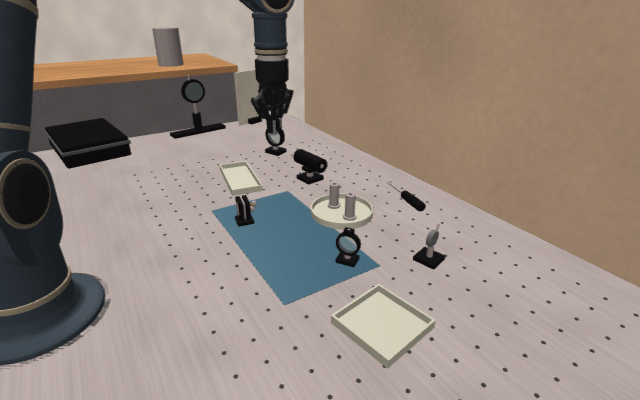

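View pics/4_after.png

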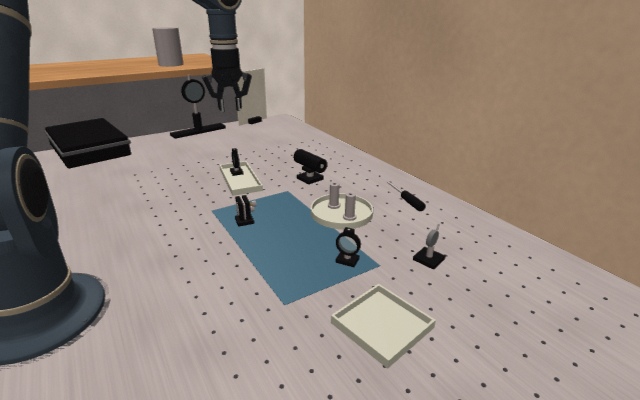

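Both posts stand in the round tray at (334,195) and (350,207). Lens A stands in the long tray at (236,162). Lens B and the mirror are next.

Run:
```python
from job import *
z=pick((.555,-.154),33.8,.068,40); place((.5092,.3021),-9.4,z)
z=pick((.4315,.110),80,.048,50); shot("side","5_mir")
yaws=[10,100]; cost=[]
for y in yaws:
    p=[.500,-.334,HI];b=best(p,np.radians(y));q=robot.inverse_kinematics(p,down(b));cost.append(np.abs(np.asarray(q)-robot.sense()["joint_pos"]).max())
place((.500,-.334),yaws[int(np.argmin(cost))],z)
s=robot.sense()["tcp_pos"];p=[.45,-.38,.30]
robot.move_straight([s[0],s[1],.30]); robot.sleep(.5);say("end")
for n in("side","top"):
    f=shot(n,"6_"+n);np.savez(f"f6_{n}.npz",**f)
```

```text
contact on the way: False
at t36.4 [ 0.5555 -0.1542  0.0607] open 1.000 F [-0.3 -0.   0.2]
gripped t37.1 [ 0.5552 -0.1539  0.0601] open 0.157 F [-0.5  0.4  1.2]
lifted t38.5 [ 0.5546 -0.1537  0.2092] open 0.160 F [-0.2  1.5 -1.7]
set down hit=True t42.3 [0.5091 0.3021 0.0641] open 0.154 F [-1.2 -0.3  4.3]
clear t44.3 [0.5087 0.3019 0.2092] open 0.452 F [ 0.5 -0.   0.1]
contact on the way: False
at t47.5 [0.4319 0.1101 0.0404] open 1.003 F [-0.1  0.4 -0.4]
gripped t48.0 [0.4317 0.1101 0.0404] open 0.507 F [-2.5 -0.3  5.3]
lifted t49.6 [0.431  0.1099 0.2095] open 0.507 F [ 0.5  0.3 -2.5]
set down hit=True t53.6 [ 0.4999 -0.334   0.0445] open 0.509 F [0.2 0.4 4.8]
clear t55.7 [ 0.4997 -0.3336  0.2092] open 0.807 F [ 0.4  0.5 -0. ]
end t57.0 [ 0.4996 -0.3337  0.2999] open 0.810 F [ 1.1 -0.2 -0.4]
```

View pics/6_side.png

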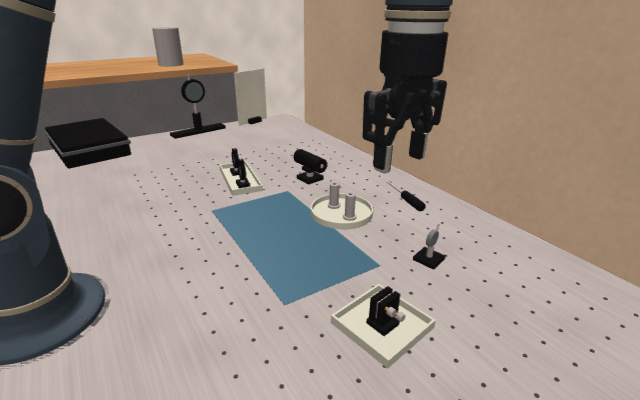

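View pics/6_top.png

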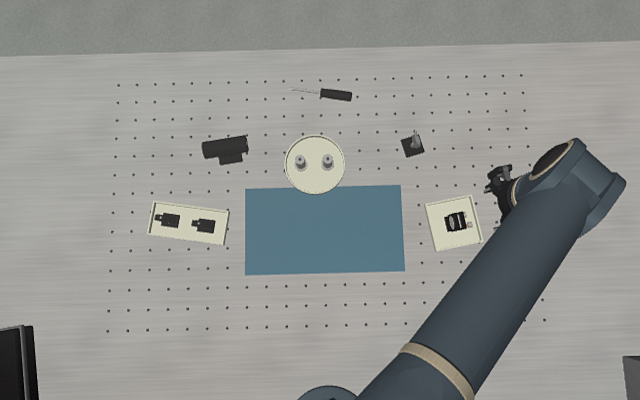

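All five parts stand inside their trays: lenses at (167,220) and (204,226), posts at (300,162) and (327,161), mirror at (456,222). I'll check the heights and bystanders numerically, then hand in.

Run:
```python
from job import *; from vis import *
np.set_printoptions(precision=4,suppress=True)
g=lambda k,n:dict(np.load(f"f{k}_{n}.npz"))
f=g(6,"top");W=cloud(f);S=cloud(g(6,"side"))
for k,c in dict(postA=(.664,.056),postB=(.664,-.014),lensA=(.5248,.3969),lensB=(.5092,.3021),mirror=(.5,-.334)).items():
    o=[]
    for V in(W,S):
        p=V[(np.hypot(V[...,0]-c[0],V[...,1]-c[1])<.035)&(V[...,2]>.045)&(V[...,2]<.1)];o+=[p[:,:2].mean(0),np.percentile(p[:,2],95)]
    print(k,*o)
for n in("top","side"):
    a,b=g(0,n)["image"].astype(int),g(6,n)["image"].astype(int);V=cloud(g(0,n))
    for k,c in dict(laser=(.697,.24),iris=(.70,-.24)).items():
        m=(np.hypot(V[...,0]-c[0],V[...,1]-c[1])<.08);d=abs(a-b).max(-1)[m];print(n,k,"px changed >40:",(d>40).sum(),"of",m.sum())
robot.close_job()
```

```text
postA [0.6614 0.0565] 0.07212775829682518 [0.6598 0.0509] 0.07025146788600674
postB [ 0.6609 -0.0134] 0.07173526017477515 [ 0.6599 -0.0188] 0.07043116420022272
lensA [0.5229 0.3894] 0.08386501215668482 [0.5217 0.3865] 0.08278150684959286
lensB [0.5066 0.2988] 0.08436689909551277 [0.5055 0.2939] 0.08270296185295348
mirror [ 0.4972 -0.3344] 0.06891371026247335 [ 0.4945 -0.3408] 0.06740878794742514
top laser px changed >40: 0 of 2765
top iris px changed >40: 0 of 2736
side laser px changed >40: 4 of 1389
side iris px changed >40: 0 of 2816
the job is handed in; nothing more can be done
```

All five parts are in their trays, and I handed the job in at about 57 s of robot time. I moved them in the order asked: both posts into the round tray, both lens mounts into the long tray, then the mirror mount into the square tray. Each was lowered until it touched the tray floor and released there, with the tool at the height expected for the 4 mm floor to within 0.5 mm. The highest wrist reading I logged was about 6 N.

- **Standing upright:** in both camera views the tops measured 70–72 mm for the posts, 83–84 mm for the lens mounts and 67–69 mm for the mirror mount. Standing on the floor they should be 69, 82 and 66 mm. The 1–3 mm excess is within the depth noise, and the final pictures show all five standing inside their trays.
- **Positions:** the measured points are 3–10 mm from the placing targets. I put this down to each camera seeing only the near side of a part, which shifts its average.
- **Laser and iris:** they look untouched. Comparing pictures before and after, only 4 edge pixels changed near the laser in the side view, and none elsewhere around either one.

No check failed.

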